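# Light up the dish on the gel light table

### The arm

A 7-joint arm with a two-finger parallel gripper is mounted at the origin on a cart in front of the work surface, level with it; the furniture and walls round the work are solid. World frame = base frame: x ahead of the robot, y to its left, z up, the work surface at z = 0. Lengths are in m, angles in rad, forces in N, time in s.
With the tool pointing down it reaches from about 0.425 to 1.025 m from the base axis. Payload 3.6 kg.
Tool frame: the origin (TCP) lies midway between the tips of the shut fingers; the grasp point (between the pads) lies 19 mm behind it; z points along the fingers, y is the direction in which the jaws open and shut (so a half turn about z gives the same grasp; the last joint's range is limited). The gripper opens to 85 mm and grips with 20 to 120 N. Pads are 22 mm wide; open, the fingers measure 114 mm over their backs; the gripper's body (76 mm by 85 mm) begins 54 mm behind the grasp point. The pads swing forward as they close: fully open they stand 13 mm farther back than shut.
Start: joints at [1.161, 0.591, 0.048, 1.609, -0.033, 0.943, -0.034], TCP at [0.226, -0.689, 0.231] pointing down, gripper open.
Joint ranges: [-2.69, 2.69], [-0.47, 2.24], [-1.27, 1.36], [0.19, 2.51], [-1.53, 4.68], [0.08, 2.07], [-3.09, 3.09]. Speed limits (rad/s): [2.57, 2.57, 3.14, 3.14, 3.14, 3.14, 3.14].

### API

Orientations are given as a rotation vector (axis times angle).
In Python, from cell import get_obs, eyes, manip gives the robot as it stands. The module is installed in compiled form; this text tells all that it offers.
- The arm moves only by the tool play_rows, never from a script. Its argument "increments" is a list of rows, each an object of numbers: "grip": the gripper's target within -1 to 1 (fully open at 1, half-way at 0, shut at -1); "dx", "dy", "dz": the shift along the tool's x, y, z in cm; "spin": the turn about the tool's z in degrees. A call has 1 to 20 rows; each row shifts and turns the commanded pose from where the row before left it, along the tool's axes as they then stand; what a row does not reach is not made up. A row lasts 1/10 s, in which the tool goes at most 50 mm and 8.59 degrees, less where a joint would pass 70% of its speed; a pose out of reach is approached as far as the arm can. A call with a gripper value outside its range is refused whole. The fingers move at their own pace and stop on an object; "squeeze" is the grip in N (left out, the last holds). Time passes only in rows, so rows that do not move let the fingers close. It gives the time, the measured TCP pose, the force and the opening at its end, in the units of the state.
- get_obs(): the state, without advancing time (a new reading comes with each control period).
- eyes.grab_frame(name): name is "scene" or "top" or "wrist"; returns the picture (400x640x3 uint8, red, green, blue); there is no depth.
- eyes.calibration(name): a dict with "fx", "fy", "cx", "cy" (pixels), "origin" and "attitude" of the camera in the world. Camera axes: x right, y up, looking along -z (the intrinsics and any distortion apply to the point x, -y, -z); pixel columns grow to the right and rows downward; lengths in m; the calibration is good to about 2 mm. A picture is of the moment at which its call begins: read the wrist's pose just before it. calibration takes no time and is no camera call; for the wrist camera it gives the pose at the moment of the call.
- manip.job_done(): hands the job in, once; it reports no verdict.
The state is a dict: "time_s": time; "joint_pos": joint angles; "qd": joint speeds; "joint_torque": joint torques, N m; "tool_pos": TCP position; "tool_rot": TCP orientation; "contact_force": force on the tool from outside, world axes, zero at the start; "moment": the same for the moment, N m; "grip_width": opening from 0.0 (shut) to 1.0 (fully open).
Only numpy, scipy, OpenCV 4.12 (cv2) and the standard library are available. Lean on these libraries where they do the work, as an engineer would, in place of code of your own. Each camera call takes 0.05 s, during which the arm holds its last target.

### The job

Start the light table under the dish with the closed fingers: first tip the rocker switch on by pressing down its raised near end, then press the square key fully down (it stays down), and last press the round key fully down and let it spring up. Leave the narrow bar key alone, and neither lift nor shift the dish, the tape or anything else lying about.

Things in the scene. Friction and masses are not known exactly. Their poses are not given: they have to be found in the camera images.
- light_table: low white box fixed to the bench, 210 mm deep (its x) by 270 mm wide (its y), 40 mm high; a milky viewing pane (top 43 mm above the bench) over its back half, a grey control strip in front. Origin under its centre on the bench; x points to its back (away from the robot), y to its left, z up
- strip_mid (a point): middle of the control strip, 40 mm above the bench. Four bays lie side by side along the box's y, centred 93 and 31 mm to the right and left of here, one control in each: square key, narrow bar key, round key, rocker switch. Which is in which bay changes; they are never turned relative to the box. Bay plates and black collars reach at most 50 mm above the bench
- square_top (a point): middle of the top face of the square key (28 x 28 mm, flat, 56.5 mm above the bench when up). It goes straight down 7 mm, needs about 3 N and stays down where it is left
- bar_top (a point): middle of the top face of the narrow bar key (50 mm along the box's x, 12 mm along y, 56.5 mm above the bench when up). It goes straight down 7 mm, needs about 3 N and stays down where it is left
- round_top (a point): middle of the top face of the round key (32 mm across, flat, 56.5 mm above the bench when up). It goes straight down 7 mm against a spring, 1.5 N at first and 4.5 N at the bottom, and springs up again when let go
- rocker_near_end (a point): on the upper face of the rocker, 2 mm in from its end nearest the robot, midway across. The rocker is a 54 x 24 mm paddle, its length along the box's x, tilting about its middle, 54.5 mm above the bench. Off: this near, ribbed end is up (64 mm above the bench). On: it is down (52 mm). Pressing 25 mm from the pivot takes about 1.5 N, 10 mm from it 3 N; it stays where it is left
- rocker (a joint): tilt of the rocker in rad: 0 off (near end up), 0.48 fully on (near end down); it starts between 0 and 0.06
- square_key (a joint): how far the square key is down, m: 0 up, 0.007 fully down
- bar_key (a joint): how far the narrow bar key is down, m: 0 up, 0.007 fully down
- round_key (a joint): how far the round key is down, m: 0 up, 0.007 fully down
- petri_dish: closed round dish, 91 mm across, 14 mm high, lying on the viewing pane; origin under its centre
- tape_ring: small roll of tape, 64 mm across, 13 mm high, lying on the viewing pane beside the dish; origin under its centre
- pen: marker pen, 143 mm long, 12 mm thick, lying on the notebook; origin under its middle
- black_comb: gel comb, 160 mm long, 12 mm wide, 30 mm high, on the bench near the front edge, right of the light table; origin under its middle
- beaker: plastic beaker, 72 mm across, 90 mm high, standing between the two gel tanks; origin under its centre
- notebook: notebook, 210 x 150 x 12 mm, on the bench at the left; origin under its centre

How it is judged:
By the outcome, as a careful person would: the job done as asked, in the order asked, and still so for the second after the job is handed in, with the robot touching nothing.
It also fails if it takes over 43 s, if anything falls off the work surface, if the arm or the gripper's body presses on something with over 40 N, if the wrist force passes 120 N, or if a joint passes its speed limit or range.

## Working session

There is one attempt and no reset: what is moved stays moved. The work goes in short steps, Python scripts to look and compute and a tool call to move; the robot and the scene stay as the last step left them, time stands still between calls to the robot, and variables do not carry over. Pictures are saved under pics/ and viewed, and the job is handed in when it is done.

Besides the shell and the picture viewer there is one more tool, called after ">>>" as name([rows], argument=value, ...), one row to a line, values as JSON. play_rows: Moves the arm, as the interface text tells. Its arguments: {"type":"object","properties":{"increments":{"type":"array"},"squeeze":{"type":"number"}},"required":["increments"]}

```bash
mkdir -p pics; ls
python3 - <<'E'
from cell import get_obs, eyes, manip
import cv2
o=get_obs()
for k in o: print(k,o[k])
for n in ("scene","top"):
    print(n,eyes.calibration(n))
    cv2.imwrite(f"pics/{n}0.png",eyes.grab_frame(n)[:,:,::-1])
E
```

```text
pics
time_s 0.0
joint_pos [ 1.16051284  0.59209999  0.04834488  1.60986263 -0.03328429  0.94269197
 -0.03370974]
qd [ 0.00039195  0.00126731 -0.0006748   0.00075806  0.00017256  0.0001569
 -0.00023362]
joint_torque [-4.42287273e-04 -5.48690772e+01  1.54652182e+00 -1.98126090e+01
  9.40163067e-03  8.89772200e-03  4.30991827e-05]
tool_pos [ 0.22555736 -0.688132    0.23014082]
tool_rot [-3.10008730e+00 -4.95242226e-01  8.12174517e-04]
contact_force [-0.43736155 -0.35730118 -1.42084886]
moment [ 0.00935057  0.0078117  -0.00422034]
grip_width 1.0049858027951528
scene {'fx': 426.5444919904388, 'fy': 426.5444919904388, 'cx': 327.2596964628442, 'cy': 197.70285557998216, 'origin': array([-0.29215879,  0.75926834,  0.85091193]), 'attitude': array([ 0.46791989, -1.04986112, -2.04724809])}
top {'fx': 518.6021861786688, 'fy': 518.6021861786688, 'cx': 314.776989924451, 'cy': 204.4576927519155, 'origin': array([0.29456695, 0.08393348, 1.77075408]), 'attitude': array([ 0.11514939, -0.10725997, -1.54144554])}
```

View pics/scene0.png

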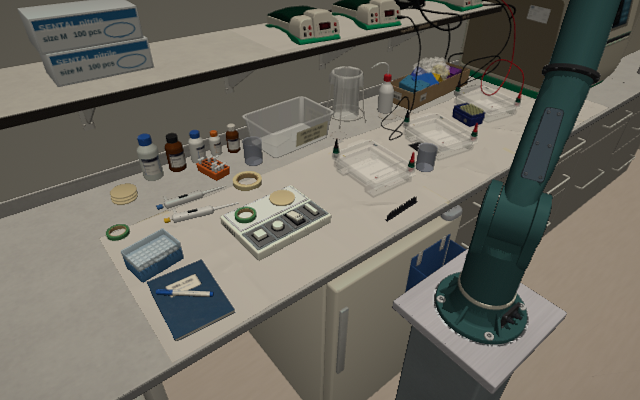

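View pics/top0.png

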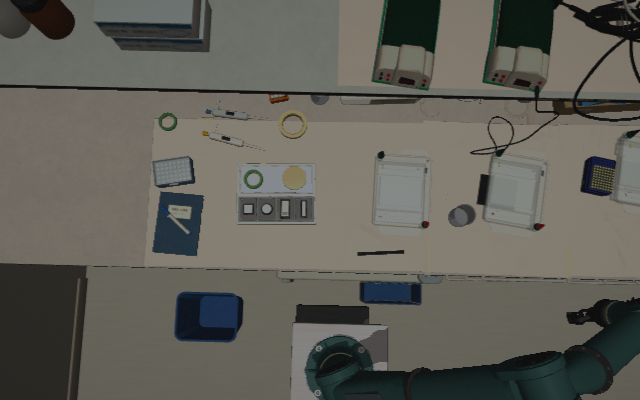

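```bash
cat > h.py <<'E'
import numpy as np,cv2
from scipy.spatial.transform import Rotation as R
def ray(c,u,v):
    d=np.array([(u-c['cx'])/c['fx'],-(v-c['cy'])/c['fy'],-1.])
    return np.array(c['origin']),R.from_rotvec(c['attitude']).apply(d)
def onz(c,u,v,z):
    o,d=ray(c,u,v); return o+d*(z-o[2])/d[2]
def proj(c,p):
    q=R.from_rotvec(c['attitude']).inv().apply(np.array(p)-c['origin'])
    return np.array([c['cx']+c['fx']*q[0]/-q[2], c['cy']-c['fy']*q[1]/-q[2]])
E
python3 - <<'E'
import cv2
a=cv2.imread('pics/top0.png')[155:235,225:325]
b=cv2.imread('pics/scene0.png')[180:260,215:335]
cv2.imwrite('pics/z1.png',cv2.convertScaleAbs(cv2.resize(a,None,fx=7,fy=7,interpolation=2),alpha=1.5))
cv2.imwrite('pics/z2.png',cv2.convertScaleAbs(cv2.resize(b,None,fx=6,fy=6,interpolation=2),alpha=1.5))
E
```

```text
(no output)
```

View pics/z1.png

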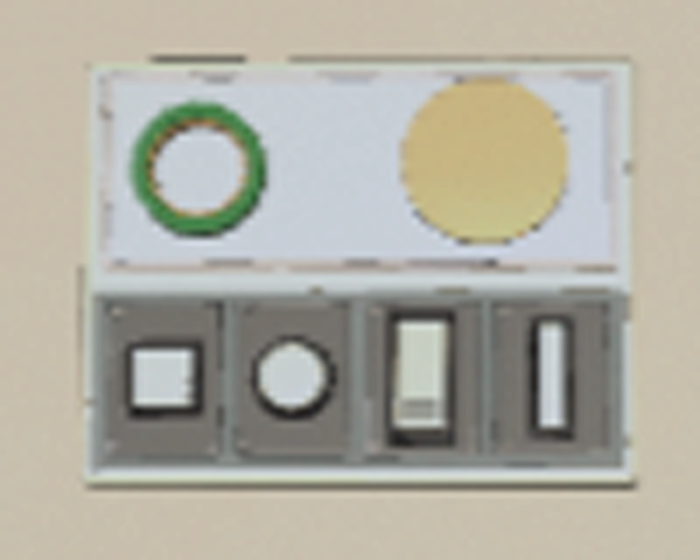

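View pics/z2.png

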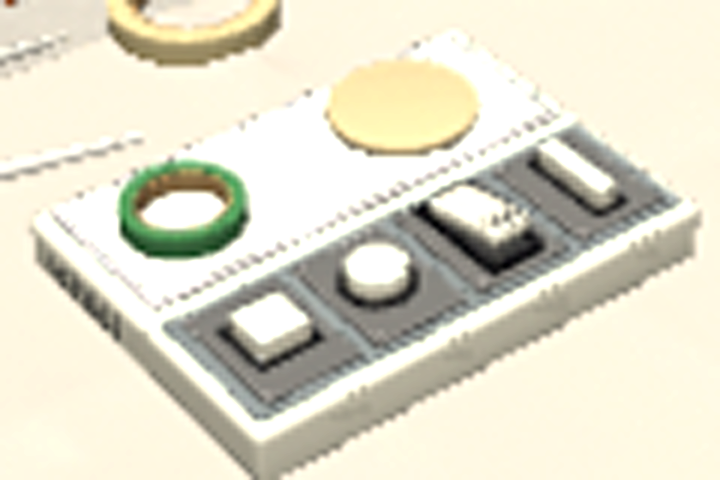

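Both views show the order left→right: square (z1 163,378), round (292,376), rocker with ribbed end near the robot (421,372), bar (551,374).

Run:
```python
from cell import eyes
from h import *
c=eyes.calibration('top'); s=eyes.calibration('scene')
f=lambda U,V:((U+.5)/7-.5+225,(V+.5)/7-.5+155)
g=lambda U,V:((U+.5)/6-.5+215,(V+.5)/6-.5+180)
for n,t,q,z in [('sq',(163,378),(270,321),.0565),('rd',(292,376),(377,265),.0565),('rk end',(420,428),(497,222),.064),('bar',(551,374),(578,170),.0565),('cornerFL',(87,482),(260,440),.04),('cornerFR',(633,482),(697,213),.04),('BL',(92,65),(37,222),.04),('BR',(630,62),(455,32),.04)]:
    print(n,onz(c,*f(*t),z).round(4),onz(s,*g(*q),z).round(4))
```

```text
sq [0.52   0.3187 0.0565] [0.5181 0.3175 0.0565]
rd [0.5226 0.2573 0.0565] [0.5215 0.2551 0.0565]
rk end [0.4983 0.1949 0.064 ] [0.5053 0.1954 0.064 ]
bar [0.5268 0.1339 0.0565] [0.5217 0.1329 0.0565]
cornerFL [0.4709 0.3552 0.04  ] [0.4682 0.3554 0.04  ]
cornerFR [0.4778 0.0935 0.04  ] [0.4736 0.0938 0.04  ]
BL [0.675  0.3625 0.04  ] [0.6699 0.3599 0.04  ]
BR [0.6833 0.1005 0.04  ] [0.6797 0.0976 0.04  ]
```

>>> play_rows([
  {"grip": -1,"spin": 4.1},
  {"grip": -1,"spin": 4.1},
  {"grip": -1,"spin": 4.1},
  {"grip": -1,"spin": 4.2},
  {"grip": -1,"dx": 2,"dy": -2.5},
  {"grip": -1,"dx": 2,"dy": -2.5},
  {"grip": -1,"dx": 2,"dy": -2.5},
  {"grip": -1,"dx": 2,"dy": -2.5},
  {"grip": -1,"dx": 2,"dy": -2.5},
  {"grip": -1,"dx": 2,"dy": -2.5},
  {"grip": -1,"dx": 2,"dy": -2.5},
  {"grip": -1,"dx": 2,"dy": -2.5},
  {"grip": -1,"dx": 2,"dy": -2.5},
  {"grip": -1,"dx": 2,"dy": -2.5},
  {"grip": -1},
  {"grip": -1},
], squeeze=20)

```text
invalid input
```

>>> play_rows([
  {"dx": 0,"dy": 0,"dz": 0,"spin": 4.1,"grip": -1},
  {"dx": 0,"dy": 0,"dz": 0,"spin": 4.1,"grip": -1},
  {"dx": 0,"dy": 0,"dz": 0,"spin": 4.1,"grip": -1},
  {"dx": 0,"dy": 0,"dz": 0,"spin": 4.2,"grip": -1},
])

```text
time_s: 0.5
tool_pos: [0.2257, -0.6884, 0.2306]
tool_rot: [-3.14, -0.041, 0.001]
contact_force: [-0.0, -0.9, -0.2]
grip_width: 0.332
```

>>> play_rows([
  {"dx": 2,"dy": -2.5,"dz": 0,"spin": 0,"grip": -1},
  {"dx": 2,"dy": -2.5,"dz": 0,"spin": 0,"grip": -1},
  {"dx": 2,"dy": -2.5,"dz": 0,"spin": 0,"grip": -1},
  {"dx": 2,"dy": -2.5,"dz": 0,"spin": 0,"grip": -1},
  {"dx": 2,"dy": -2.5,"dz": 0,"spin": 0,"grip": -1},
  {"dx": 2,"dy": -2.5,"dz": 0,"spin": 0,"grip": -1},
  {"dx": 2,"dy": -2.5,"dz": 0,"spin": 0,"grip": -1},
  {"dx": 2,"dy": -2.5,"dz": 0,"spin": 0,"grip": -1},
  {"dx": 2,"dy": -2.5,"dz": 0,"spin": 0,"grip": -1},
  {"dx": 2,"dy": -2.5,"dz": 0,"spin": 0,"grip": -1},
  {"dx": 0,"dy": -2.5,"dz": 0,"spin": 0,"grip": -1},
  {"dx": 0,"dy": -2.5,"dz": 0,"spin": 0,"grip": -1},
])

```text
time_s: 1.7
tool_pos: [0.4178, -0.3816, 0.2309]
tool_rot: [-3.141, -0.048, 0.001]
contact_force: [-0.2, 0.2, 0.3]
grip_width: -0.0
```

>>> play_rows([
  {"dx": 0.6,"dy": -3,"dz": 0,"spin": 0,"grip": -1},
  {"dx": 0.6,"dy": -3,"dz": 0,"spin": 0,"grip": -1},
  {"dx": 0.6,"dy": -3,"dz": 0,"spin": 0,"grip": -1},
  {"dx": 0.6,"dy": -3,"dz": 0,"spin": 0,"grip": -1},
  {"dx": 0.6,"dy": -3,"dz": 0,"spin": 0,"grip": -1},
  {"dx": 0.6,"dy": -3,"dz": 0,"spin": 0,"grip": -1},
  {"dx": 0.6,"dy": -3,"dz": 0,"spin": 0,"grip": -1},
  {"dx": 0.6,"dy": -3,"dz": 0,"spin": 0,"grip": -1},
  {"dx": 0.6,"dy": -3,"dz": 0,"spin": 0,"grip": -1},
  {"dx": 0.6,"dy": -3,"dz": 0,"spin": 0,"grip": -1},
  {"dx": 0,"dy": -3,"dz": 0,"spin": 0,"grip": -1},
  {"dx": 0,"dy": -3,"dz": 0,"spin": 0,"grip": -1},
  {"dx": 0,"dy": -3,"dz": 0,"spin": 0,"grip": -1},
  {"dx": 0,"dy": -3,"dz": 0,"spin": 0,"grip": -1},
  {"dx": 0,"dy": -3,"dz": 0,"spin": 0,"grip": -1},
  {"dx": 0,"dy": -3,"dz": 0,"spin": 0,"grip": -1},
  {"dx": 0,"dy": -3,"dz": 0,"spin": 0,"grip": -1},
  {"dx": 0,"dy": -3,"dz": 0,"spin": 0,"grip": -1},
  {"dx": 0,"dy": -3,"dz": 0,"spin": 0,"grip": -1},
  {"dx": 0,"dy": -1,"dz": 0,"spin": 0,"grip": -1},
])

```text
time_s: 3.7
tool_pos: [0.4599, 0.2018, 0.2312]
tool_rot: [-3.139, -0.053, -0.0]
contact_force: [-1.0, 0.3, 0.3]
grip_width: 0.004
```

Run:
```python
from cell import get_obs, eyes
import cv2
o=get_obs(); print(o['tool_pos'],o['tool_rot'],o['contact_force'])
print(eyes.calibration('wrist'))
cv2.imwrite("pics/w1.png",cv2.convertScaleAbs(eyes.grab_frame('wrist')[:,:,::-1],alpha=1.4))
```

```text
[0.45990125 0.20182087 0.23123377] [-3.13944316e+00 -5.27970572e-02 -1.51045652e-04] [-0.9681573   0.34077331  0.34532241]
{'fx': 338.40157784781945, 'fy': 338.40157784781945, 'cx': 319.425388423691, 'cy': 198.72639929119086, 'origin': array([0.5298162 , 0.20513876, 0.37398123]), 'attitude': array([-0.22143892,  0.21484989, -1.52419555])}
```

View pics/w1.png

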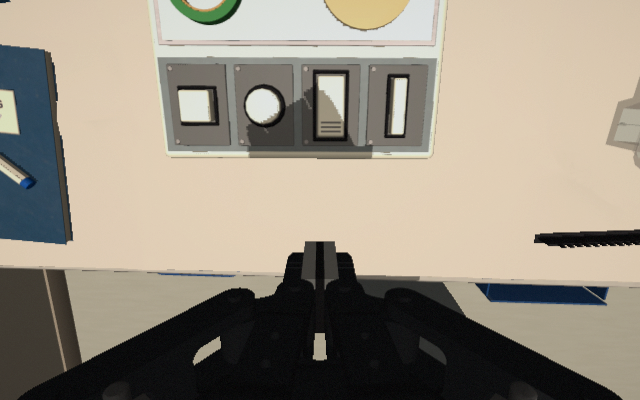

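Run:
```python
from cell import get_obs, eyes
from h import *
c=eyes.calibration('wrist')
im=cv2.imread('pics/w1.png')
cv2.imwrite('pics/w1z.png',cv2.resize(im[50:165,150:450],None,fx=2.6,fy=2.6,interpolation=2))
g=cv2.cvtColor(im,cv2.COLOR_BGR2GRAY)
m=np.zeros_like(g); m[68:145,170:425]=g[68:145,170:425]
for th in (150,):
    n,l,st,ce=cv2.connectedComponentsWithStats((m>th).astype('uint8'))
    for i in range(1,n):
        if st[i,4]>60: print(th,st[i],ce[i].round(1),onz(c,*ce[i],.0565).round(4))
for u,v,z in [(331,137.5,.064),(331,72,.045)]: print(onz(c,u,v,z))
for p in [(160,57),(437,57),(168,156),(432,156)]: print(onz(c,*p,.04))
```

```text
150 [318  76  26  45 708] [333.4  91.2] [0.5393 0.1934 0.0565]
150 [391  78  16  56 698] [398.7 105.4] [0.5292 0.1338 0.0565]
150 [246  89  33  34 862] [261.7 104.9] [0.5252 0.2576 0.0565]
150 [178  90  33  32 950] [194.  105.3] [0.5226 0.3188 0.0565]
[0.4990544  0.19394968 0.064     ]
[0.55626138 0.19594096 0.045     ]
[0.5639376  0.35306724 0.04      ]
[0.57305085 0.09932299 0.04      ]
[0.47272453 0.35369343 0.04      ]
[0.48217332 0.09227771 0.04      ]
```

View pics/w1z.png

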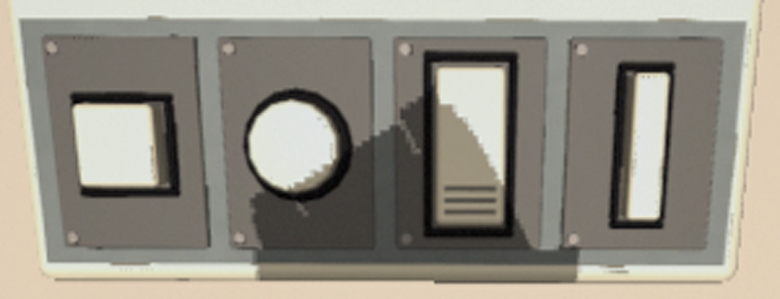

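>>> play_rows([
  {"dx": 1.0,"dy": 0.2,"dz": 2,"spin": 0,"grip": -1},
  {"dx": 1.0,"dy": 0.2,"dz": 2,"spin": 0,"grip": -1},
  {"dx": 1.0,"dy": 0.2,"dz": 2,"spin": 0,"grip": -1},
  {"dx": 1.1,"dy": 0.2,"dz": 2,"spin": 0,"grip": -1},
  {"dx": 0,"dy": 0,"dz": 2,"spin": 0,"grip": -1},
  {"dx": 0,"dy": 0,"dz": 2,"spin": 0,"grip": -1},
  {"dx": 0,"dy": 0,"dz": 2,"spin": 0,"grip": -1},
  {"dx": 0,"dy": 0,"dz": 0,"spin": 0,"grip": -1},
  {"dx": 0,"dy": 0,"dz": 0,"spin": 0,"grip": -1},
])

```text
time_s: 4.65
tool_pos: [0.5015, 0.19, 0.0912]
tool_rot: [3.14, 0.043, -0.002]
contact_force: [-0.8, 1.1, 0.6]
grip_width: -0.001
```

Run:
```python
from cell import get_obs, eyes
import cv2
o=get_obs(); print(o['tool_pos'],o['tool_rot'],o['contact_force'])
a=eyes.grab_frame('wrist')[:,:,::-1]
cv2.imwrite("pics/w2.png",cv2.convertScaleAbs(a,alpha=1.4))
```

```text
[0.50149846 0.18998412 0.0912342 ] [ 3.14007311e+00  4.30869440e-02 -1.56170080e-03] [-0.83960585  1.06425431  0.58069506]
```

View pics/w2.png

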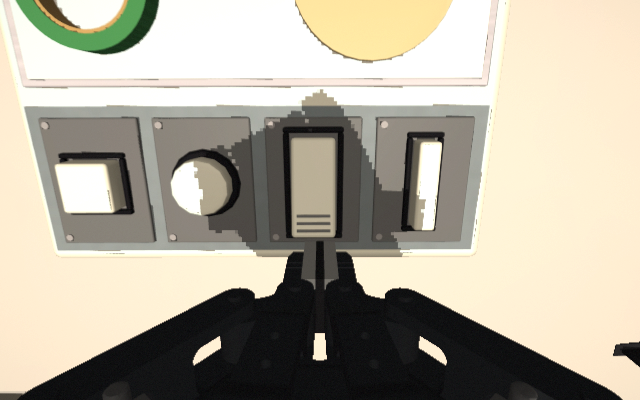

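>>> play_rows([
  {"dx": 0,"dy": -0.5,"dz": 0.5,"spin": 0,"grip": -1},
  {"dx": 0,"dy": 0,"dz": 0.7,"spin": 0,"grip": -1},
  {"dx": 0,"dy": 0,"dz": 0.7,"spin": 0,"grip": -1},
  {"dx": 0,"dy": 0,"dz": 0.5,"spin": 0,"grip": -1},
  {"dx": 0,"dy": 0,"dz": 0.3,"spin": 0,"grip": -1},
  {"dx": 0,"dy": 0,"dz": 0.3,"spin": 0,"grip": -1},
  {"dx": 0,"dy": 0,"dz": 0.3,"spin": 0,"grip": -1},
  {"dx": 0,"dy": 0,"dz": 0.2,"spin": 0,"grip": -1},
  {"dx": 0,"dy": 0,"dz": 0,"spin": 0,"grip": -1},
])

```text
time_s: 5.6
tool_pos: [0.5014, 0.1964, 0.056]
tool_rot: [-3.141, -0.046, -0.0]
contact_force: [0.5, -0.7, 0.7]
grip_width: -0.001
```

>>> play_rows([
  {"dx": 0,"dy": 0,"dz": 0.2,"spin": 0,"grip": -1},
  {"dx": 0,"dy": 0,"dz": 0.1,"spin": 0,"grip": -1},
  {"dx": 0,"dy": 0,"dz": 0,"spin": 0,"grip": -1},
])

```text
time_s: 5.9
tool_pos: [0.5019, 0.1965, 0.0543]
tool_rot: [-3.141, -0.045, -0.001]
contact_force: [-2.1, -0.3, 9.2]
grip_width: -0.003
```

Run:
```python
from cell import get_obs, eyes
import cv2
for i in range(3):
  a=eyes.grab_frame('wrist')[:,:,::-1]
  o=get_obs(); print(o['tool_pos'],o['contact_force'])
cv2.imwrite("pics/w3.png",cv2.convertScaleAbs(a,alpha=1.4))
```

```text
[0.50185299 0.19647956 0.05427473] [-3.197692   -1.02800684  9.36821999]
[0.50184773 0.19648848 0.05429728] [-2.10944278 -1.54708759  9.40815412]
[0.50184584 0.19648676 0.05426726] [-2.71710951 -0.62735631  9.96892941]
```

View pics/w3.png

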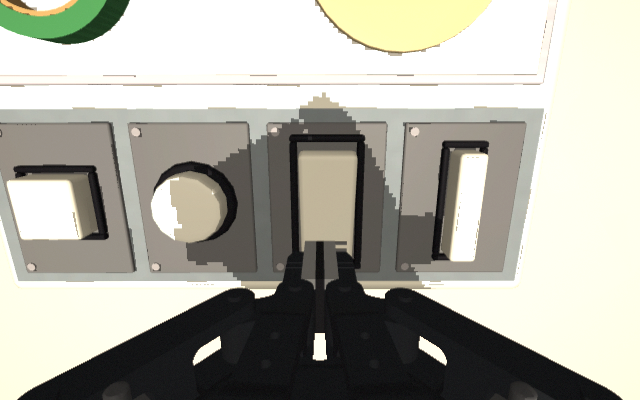

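The paddle's far end has risen, and contact stopped at z=54.3 mm with 10 N, so it is at its stop. I'll press slightly more, then lift and look.

>>> play_rows([
  {"dx": 0,"dy": 0,"dz": 0.1,"spin": 0,"grip": -1},
  {"dx": 0,"dy": 0,"dz": 0,"spin": 0,"grip": -1},
  {"dx": 0,"dy": 0,"dz": -1,"spin": 0,"grip": -1},
  {"dx": 0,"dy": 0,"dz": -2,"spin": 0,"grip": -1},
  {"dx": 0,"dy": 0,"dz": -2,"spin": 0,"grip": -1},
  {"dx": 0,"dy": -2,"dz": 0,"spin": 0,"grip": -1},
  {"dx": 0,"dy": -2,"dz": 0,"spin": 0,"grip": -1},
  {"dx": 0,"dy": -2,"dz": 0,"spin": 0,"grip": -1},
  {"dx": 0,"dy": -2,"dz": 0,"spin": 0,"grip": -1},
  {"dx": 0,"dy": -2,"dz": 0,"spin": 0,"grip": -1},
  {"dx": 0,"dy": -2,"dz": 0,"spin": 0,"grip": -1},
  {"dx": 0,"dy": 0,"dz": 0,"spin": 0,"grip": -1},
  {"dx": 0,"dy": 0,"dz": 0,"spin": 0,"grip": -1},
])

```text
time_s: 7.35
tool_pos: [0.4982, 0.316, 0.1023]
tool_rot: [3.141, 0.046, 0.001]
contact_force: [0.0, -0.3, -1.0]
grip_width: -0.003
```

Run:
```python
from cell import get_obs, eyes
import cv2
o=get_obs(); print(o['tool_pos'],o['tool_rot'],o['contact_force'])
c=eyes.calibration('wrist'); 
a=eyes.grab_frame('wrist')[:,:,::-1]
cv2.imwrite("pics/w4.png",cv2.convertScaleAbs(a,alpha=1.4))
from h import *
print(proj(c,(.520,.319,.0565)),proj(c,(.501,.195,.052)),proj(c,(.501,.195,.064)))
s=eyes.grab_frame('scene')[:,:,::-1]
cv2.imwrite("pics/s4.png",cv2.convertScaleAbs(cv2.resize(s[180:260,215:335],None,fx=6,fy=6,interpolation=2),alpha=1.5))
```

```text
[0.49821568 0.31602409 0.10230961] [3.14087323e+00 4.61301799e-02 6.73469949e-04] [ 0.04723557 -0.28464593 -0.96840592]
[316.87570379 188.83835743] [520.31075873 223.47408036] [532.2982732  230.71846845]
```

View pics/w4.png

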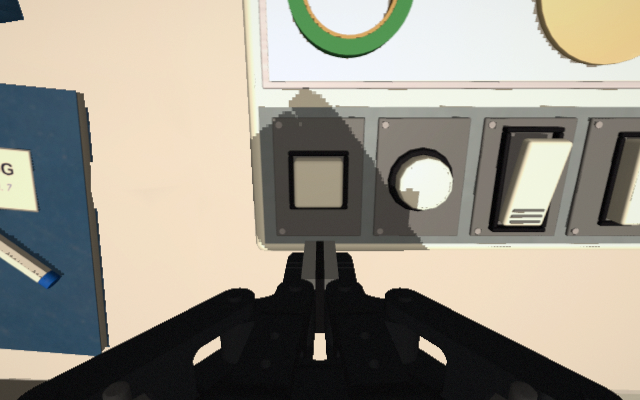

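View pics/s4.png

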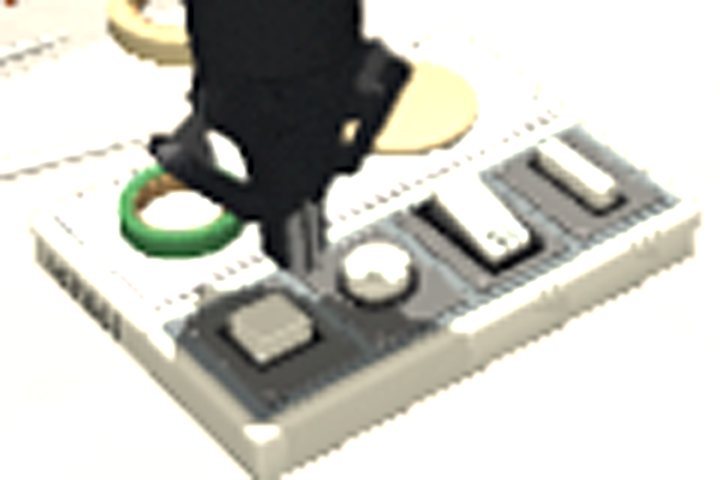

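Rocker is on (ribbed end at 525,224, matching the 52 mm projection). Square key centre is at (319,181). Next I'll hover low over it and check alignment.

>>> play_rows([
  {"dx": 1.2,"dy": -0.1,"dz": 0,"spin": 0,"grip": -1},
  {"dx": 1.1,"dy": 0,"dz": 1,"spin": 0,"grip": -1},
  {"dx": 0,"dy": 0,"dz": 1.5,"spin": 0,"grip": -1},
  {"dx": 0,"dy": 0,"dz": 1.2,"spin": 0,"grip": -1},
  {"dx": 0,"dy": 0,"dz": 0,"spin": 0,"grip": -1},
])

```text
time_s: 7.95
tool_pos: [0.5188, 0.3166, 0.0624]
tool_rot: [3.138, 0.045, -0.008]
contact_force: [-1.3, -0.5, 0.9]
grip_width: 0.001
```

Run:
```python
from cell import get_obs, eyes
import cv2
from h import *
c=eyes.calibration('wrist'); c0=c
o=get_obs(); print(o['tool_pos'],o['tool_rot'],o['contact_force'])
a=eyes.grab_frame('wrist')[:,:,::-1]
cv2.imwrite("pics/w5.png",cv2.convertScaleAbs(a,alpha=1.6))
print('tcp px',proj(c,o['tool_pos']))
s=eyes.grab_frame('scene')[:,:,::-1]
cv2.imwrite("pics/s5.png",cv2.convertScaleAbs(cv2.resize(s[180:260,215:335],None,fx=6,fy=6,interpolation=2),alpha=1.7))
cs=eyes.calibration('scene'); p=proj(cs,o['tool_pos']); print('tcp scene zoom',(p-[215,180]+.5)*6-.5)
for dx in(-.014,.014):
  for dy in (-.014,.014): print(dx,dy,proj(c,(.521+dx,.318+dy,.0565)).round(0))
```

```text
[0.51884548 0.31664184 0.06235145] [ 3.13809972  0.04535889 -0.00790392] [-1.28592084 -0.52220411  0.88187052]
tcp px [321.29553116 259.1355062 ]
tcp scene zoom [269.81540339 309.9764054 ]
-0.014 -0.014 [346. 276.]
-0.014 0.014 [289. 275.]
0.014 -0.014 [349. 223.]
0.014 0.014 [289. 221.]
```

View pics/w5.png

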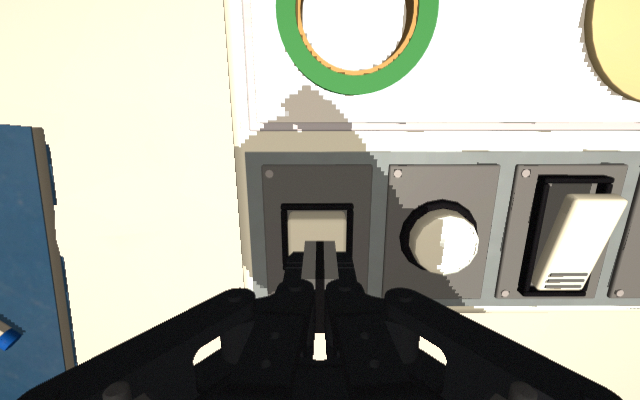

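View pics/s5.png

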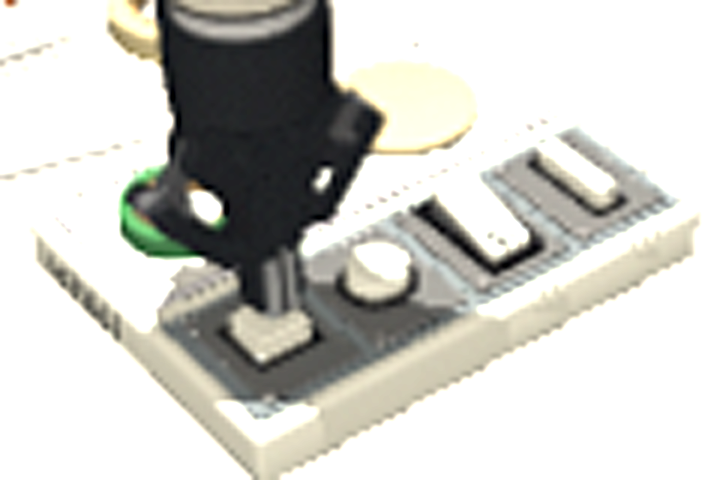

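Run:
```python
from cell import get_obs, eyes
from h import *
c=eyes.calibration('wrist'); o=get_obs(); print(o['tool_pos'],o['tool_rot'])
print('far edge',onz(c,317,210,.0565),'L',onz(c,287,225,.0565),'R',onz(c,347,225,.0565))
print('round',onz(c,446,241,.0565), 'collar far/back',onz(c,316,204,.05))
print('finger front px',proj(c,o['tool_pos']+[.011,0,0]))
t=eyes.calibration('top'); a=eyes.grab_frame('top')[:,:,::-1]
s=eyes.grab_frame('scene')[:,:,::-1]
w=cv2.imread('pics/w5.png')[180:300,250:490]
A=cv2.resize(w,None,fx=3,fy=3,interpolation=0)
cv2.imwrite('pics/w5z.png',A)
cv2.imwrite('pics/s5z.png',cv2.convertScaleAbs(cv2.resize(s[215:250,235:290],None,fx=13,fy=13,interpolation=0),alpha=2))
```

```text
[0.51992979 0.31765168 0.06422071] [ 3.14009511  0.04595583 -0.00331354]
far edge [0.54118712 0.32033317 0.0565    ] L [0.5333024  0.33429365 0.0565    ] R [0.53416493 0.3059315  0.0565    ]
round [0.52743977 0.25797842 0.0565    ] collar far/back [0.54210903 0.32087575 0.05      ]
finger front px [322.1701255  236.96209873]
```

View pics/w5z.png

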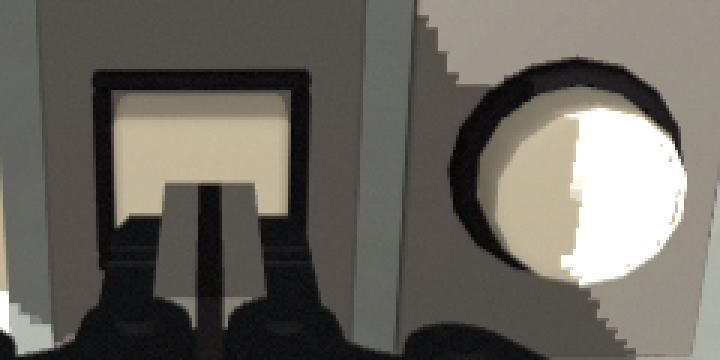

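View pics/s5z.png

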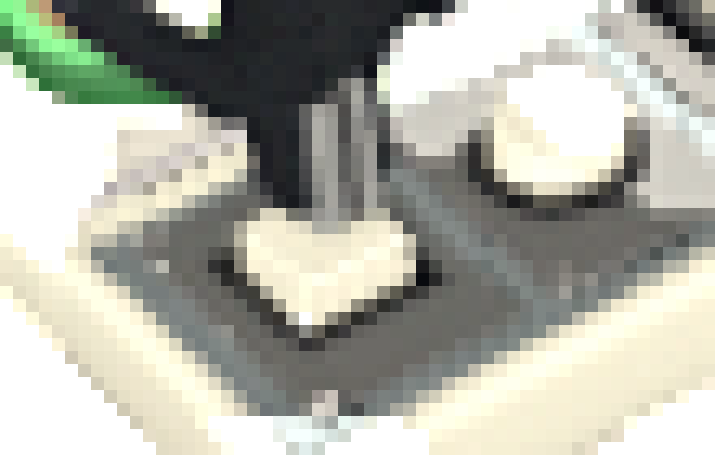

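>>> play_rows([
  {"dx": 0.35,"dy": -0.1,"dz": 0,"spin": 0,"grip": -1},
  {"dx": 0,"dy": 0,"dz": 0.4,"spin": 0,"grip": -1},
  {"dx": 0,"dy": 0,"dz": 0.3,"spin": 0,"grip": -1},
  {"dx": 0,"dy": 0,"dz": 0.3,"spin": 0,"grip": -1},
  {"dx": 0,"dy": 0,"dz": 0.2,"spin": 0,"grip": -1},
  {"dx": 0,"dy": 0,"dz": 0.2,"spin": 0,"grip": -1},
  {"dx": 0,"dy": 0,"dz": 0,"spin": 0,"grip": -1},
  {"dx": 0,"dy": 0,"dz": 0,"spin": 0,"grip": -1},
])

```text
time_s: 8.95
tool_pos: [0.5242, 0.319, 0.0511]
tool_rot: [3.141, 0.045, -0.001]
contact_force: [1.6, -0.0, -0.4]
grip_width: 0.002
```

>>> play_rows([
  {"dx": 0,"dy": 0,"dz": 0.1,"spin": 0,"grip": -1},
  {"dx": 0,"dy": 0,"dz": 0.1,"spin": 0,"grip": -1},
  {"dx": 0,"dy": 0,"dz": 0,"spin": 0,"grip": -1},
  {"dx": 0,"dy": 0,"dz": 0,"spin": 0,"grip": -1},
])

```text
time_s: 9.35
tool_pos: [0.5242, 0.319, 0.0496]
tool_rot: [3.141, 0.045, -0.0]
contact_force: [-1.2, -1.5, 5.6]
grip_width: -0.003
```

>>> play_rows([
  {"dx": 0,"dy": 0,"dz": 0.1,"spin": 0,"grip": -1},
  {"dx": 0,"dy": 0,"dz": 0.05,"spin": 0,"grip": -1},
  {"dx": 0,"dy": 0,"dz": 0,"spin": 0,"grip": -1},
  {"dx": 0,"dy": 0,"dz": 0,"spin": 0,"grip": -1},
])

```text
time_s: 9.75
tool_pos: [0.5242, 0.319, 0.0494]
tool_rot: [3.141, 0.045, -0.0]
contact_force: [-3.2, -2.7, 14.9]
grip_width: -0.001
```

>>> play_rows([
  {"dx": 0,"dy": 0,"dz": -1,"spin": 0,"grip": -1},
  {"dx": 0,"dy": 0,"dz": -2,"spin": 0,"grip": -1},
  {"dx": 0,"dy": 0,"dz": -2,"spin": 0,"grip": -1},
  {"dx": 0,"dy": 2,"dz": 0,"spin": 0,"grip": -1},
  {"dx": 0,"dy": 2,"dz": 0,"spin": 0,"grip": -1},
  {"dx": 0,"dy": 2.2,"dz": 0,"spin": 0,"grip": -1},
  {"dx": 0,"dy": 0,"dz": 0,"spin": 0,"grip": -1},
  {"dx": 0,"dy": 0,"dz": 0,"spin": 0,"grip": -1},
])

```text
time_s: 10.55
tool_pos: [0.5261, 0.2556, 0.0972]
tool_rot: [3.141, 0.042, -0.001]
contact_force: [-0.4, 0.0, -0.0]
grip_width: 0.001
```

Run:
```python
from cell import get_obs, eyes
import cv2
from h import *
o=get_obs(); print(o['tool_pos'],o['contact_force']); c=eyes.calibration('wrist')
a=eyes.grab_frame('wrist')[:,:,::-1]
cv2.imwrite("pics/w6.png",cv2.convertScaleAbs(a,alpha=1.6))
for z in (.0565,.0495):
  print(z,[proj(c,(.524+dx,.319+dy,z)).round(0) for dx in(-.014,.014) for dy in (-.014,.014)])
s=eyes.grab_frame('scene')[:,:,::-1]
cv2.imwrite("pics/s6.png",cv2.convertScaleAbs(cv2.resize(s[180:260,215:335],None,fx=6,fy=6,interpolation=2),alpha=1.7))
```

```text
[0.52612572 0.25563451 0.09717135] [-0.36682587  0.035541   -0.04086037]
0.0565 [array([236., 251.]), array([189., 250.]), array([234., 206.]), array([185., 204.])]
0.0495 [array([239., 246.]), array([193., 245.]), array([237., 202.]), array([189., 201.])]
```

View pics/w6.png

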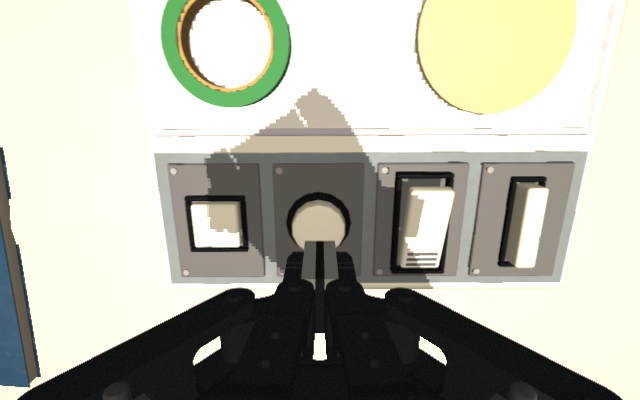

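View pics/s6.png

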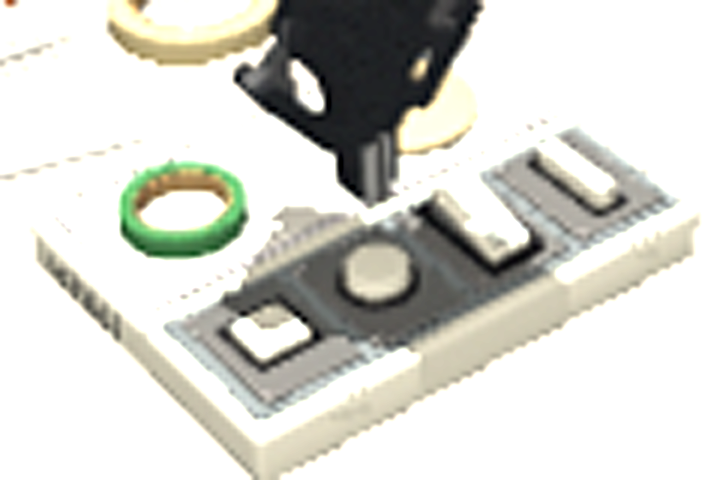

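Run:
```python
import cv2,numpy as np
w=cv2.imread('pics/w6.png')[185:265,170:360]
A=cv2.resize(w,None,fx=4,fy=4,interpolation=0)
cv2.imwrite('pics/w6z.png',A)
a=cv2.imread('pics/z2.png')[260:400,180:440];b=cv2.imread('pics/s6.png')[260:400,180:440]
cv2.imwrite('pics/cmp.png',cv2.resize(np.hstack([a,b]),None,fx=1.5,fy=1.5))
```

```text
(no output)
```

View pics/w6z.png

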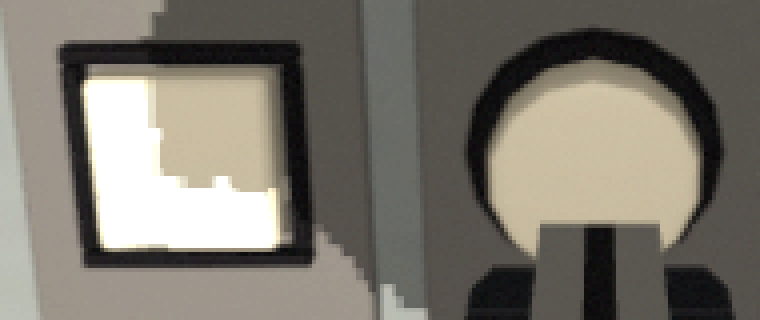

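View pics/cmp.png

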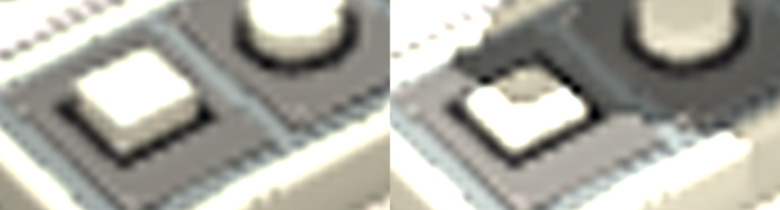

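Square key is down. Now the round key, centred at about (318,228) and aligned with the fingers.

>>> play_rows([
  {"dx": 0,"dy": -0.1,"dz": 1.5,"spin": 0,"grip": -1},
  {"dx": 0,"dy": 0,"dz": 1.5,"spin": 0,"grip": -1},
  {"dx": 0,"dy": 0,"dz": 0.7,"spin": 0,"grip": -1},
  {"dx": 0,"dy": 0,"dz": 0.3,"spin": 0,"grip": -1},
  {"dx": 0,"dy": 0,"dz": 0.3,"spin": 0,"grip": -1},
  {"dx": 0,"dy": 0,"dz": 0.2,"spin": 0,"grip": -1},
  {"dx": 0,"dy": 0,"dz": 0.2,"spin": 0,"grip": -1},
  {"dx": 0,"dy": 0,"dz": 0,"spin": 0,"grip": -1},
  {"dx": 0,"dy": 0,"dz": 0,"spin": 0,"grip": -1},
])

```text
time_s: 11.55
tool_pos: [0.5258, 0.2581, 0.051]
tool_rot: [3.141, 0.046, -0.001]
contact_force: [-2.8, 0.1, 3.6]
grip_width: 0.003
```

>>> play_rows([
  {"dx": 0,"dy": 0,"dz": 0.1,"spin": 0,"grip": -1},
  {"dx": 0,"dy": 0,"dz": 0.1,"spin": 0,"grip": -1},
  {"dx": 0,"dy": 0,"dz": 0,"spin": 0,"grip": -1},
  {"dx": 0,"dy": 0,"dz": 0,"spin": 0,"grip": -1},
])

```text
time_s: 11.95
tool_pos: [0.526, 0.2581, 0.0495]
tool_rot: [3.141, 0.045, -0.0]
contact_force: [-3.7, -1.3, 9.7]
grip_width: 0.001
```

Another 1 mm against the stop, then lift clear.

>>> play_rows([
  {"dx": 0,"dy": 0,"dz": 0.1,"spin": 0,"grip": -1},
  {"dx": 0,"dy": 0,"dz": 0,"spin": 0,"grip": -1},
  {"dx": 0,"dy": 0,"dz": 0,"spin": 0,"grip": -1},
])

```text
time_s: 12.25
tool_pos: [0.5261, 0.2581, 0.0494]
tool_rot: [3.141, 0.045, -0.0]
contact_force: [-6.0, -1.3, 15.5]
grip_width: 0.001
```

>>> play_rows([
  {"dx": 0,"dy": 0,"dz": -1,"spin": 0,"grip": -1},
  {"dx": 0,"dy": 0,"dz": -2,"spin": 0,"grip": -1},
  {"dx": 0,"dy": 0,"dz": -3,"spin": 0,"grip": -1},
  {"dx": 0,"dy": 0,"dz": -3,"spin": 0,"grip": -1},
  {"dx": -1,"dy": 0,"dz": -3,"spin": 0,"grip": -1},
  {"dx": -2,"dy": 0,"dz": -2,"spin": 0,"grip": -1},
  {"dx": -2,"dy": 0,"dz": 0,"spin": 0,"grip": -1},
  {"dx": 0,"dy": 0,"dz": 0,"spin": 0,"grip": -1},
  {"dx": 0,"dy": 0,"dz": 0,"spin": 0,"grip": -1},
])

```text
time_s: 13.15
tool_pos: [0.4775, 0.2569, 0.188]
tool_rot: [-3.14, -0.045, -0.004]
contact_force: [0.7, -0.2, 0.5]
grip_width: 0.003
```

Run:
```python
from cell import get_obs, eyes
import cv2,numpy as np
o=get_obs(); print(o['time_s'],o['tool_pos'],o['contact_force'])
a=eyes.grab_frame('wrist')[:,:,::-1]
cv2.imwrite("pics/w7.png",cv2.convertScaleAbs(a,alpha=1.5))
s=eyes.grab_frame('scene')[:,:,::-1]
b=cv2.convertScaleAbs(cv2.resize(s[180:260,215:335],None,fx=6,fy=6,interpolation=2),alpha=1.5)
cv2.imwrite("pics/s7.png",b)
```

```text
13.15 [0.47749963 0.25690077 0.18802856] [ 0.66784919 -0.16289872  0.50217318]
```

View pics/w7.png

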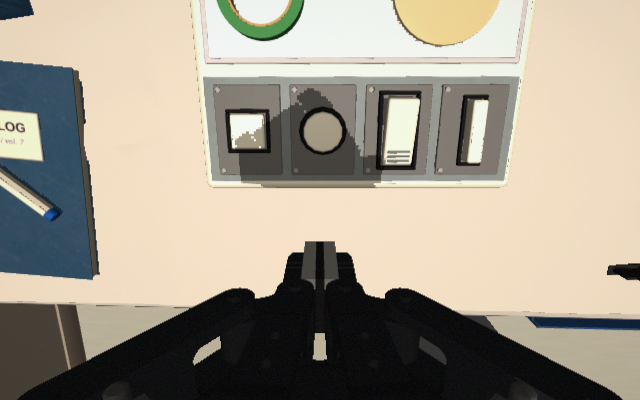

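View pics/s7.png

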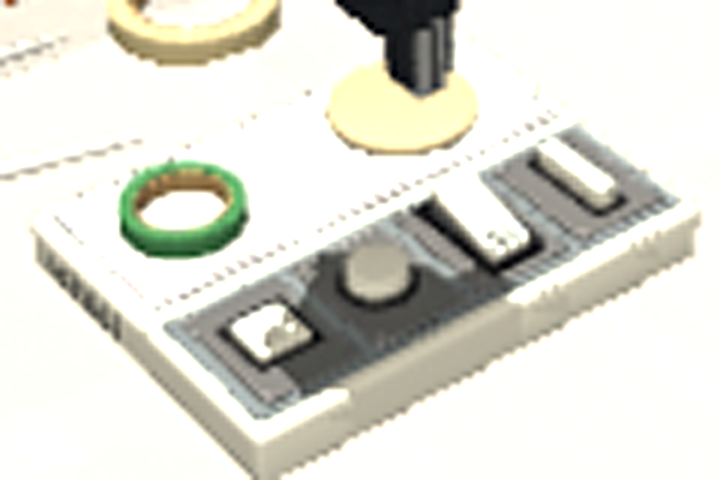

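The square key is down (s7 270,330), the round key is up again (377,270) and the rocker's near end is down. The bar, dish and tape haven't moved, and the fingers are clear.

Run:
```python
from cell import manip
print(manip.job_done())
```

```text
the job is handed in; nothing more can be done
None
```

I did the job in the order asked and handed it in at about 13 s with the fingers clear. With the fingers closed I tipped the rocker on, pressed the square key fully down, then pressed the round key fully down and let it spring up.

- **Rocker:** it met a hard stop with the fingertip at z = 54.3 mm and about 10 N. In the later wrist picture its near end sat where the 52 mm "on" height projects.
- **Square key:** it stopped at 49.4 mm under about 15 N, the expected height when fully down. It still looked down in the last pictures.
- **Round key:** it stopped at 49.4 mm under about 15 N and was up again in the last scene picture.
- **Everything else:** the bar key, dish and tape looked unmoved in the last pictures. I did not check the other loose items closely, but the arm passed well above them.

**Disagreements and problems:**
- The wrist camera put the square key about 6 mm farther back than the scene camera and top camera did. I pressed at a point between them, and the press height and final pictures showed that was fine.
- My first move call was refused as invalid input. It caused no motion.

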